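# Pack the touch-up paint crate

## Task

Take the red and the blue spray can out of the leaning rack and stand each upright on the floor of the empty crate cell right next to the paint jar of the same colour, one can per cell. Set them down gently rather than dropping them, and leave the green can, the jars and everything else where they are.

Things in the scene. Friction and masses are not known exactly. Their poses are not given: they have to be found in the camera images.
- can_red: spray can, a cylinder 40 mm in diameter and 140 mm tall, about 0.13 kg, red body and cap, white band low on the body. Origin: centre of its flat bottom; its z axis runs along the can to the cap. It starts in one of the rack's three places, leaning 0.56 rad (32 degrees) from vertical, cap towards the robot. To be moved into the crate.
- can_blue: spray can, a cylinder 40 mm in diameter and 140 mm tall, about 0.13 kg, blue body and cap, white band low on the body. Origin: centre of its flat bottom; its z axis runs along the can to the cap. It starts in one of the rack's three places, leaning 0.56 rad (32 degrees) from vertical, cap towards the robot. To be moved into the crate.
- can_green: spray can, a cylinder 40 mm in diameter and 140 mm tall, about 0.13 kg, green body and cap, white band low on the body. Origin: centre of its flat bottom; its z axis runs along the can to the cap. It starts in one of the rack's three places, leaning 0.56 rad (32 degrees) from vertical, cap towards the robot. It has no jar and stays in the rack.
- rack: fixed grey leaning rack, 272 mm wide, three places 88 mm apart along its y. Each can stands on a sloping shelf (bottom centre 60 mm above table), against a back board on the robot's side (75 mm up the can), between fins 46 mm apart (55 mm up the can); its upper 65 mm is free. Origin on the table under the middle can's bottom; z up; the cans' caps lean towards its -x, 32 degrees from vertical.
- crate: fixed plywood crate with six cells in two rows of three, 150 mm (x) by 222 mm (y), 80 mm high; cells 66 by 66 mm inside, 72 mm from centre to centre, all walls, dividers and floor 6 mm thick. Origin: centre of its underside; x points away from the robot across the two rows, y along each row, z up.
- near0 (a point): centre of the cell floor (6 mm above the table) of the -y cell of the crate's near row (the robot's side), empty at the start; axes as the crate's
- far0 (a point): centre of the cell floor of the -y cell of the crate's far row, which holds a paint jar; it shares a divider with near0
- near1 (a point): centre of the cell floor (6 mm above the table) of the middle cell of the crate's near row (the robot's side), empty at the start; axes as the crate's
- far1 (a point): centre of the cell floor of the middle cell of the crate's far row, which holds a paint jar; it shares a divider with near1
- near2 (a point): centre of the cell floor (6 mm above the table) of the +y cell of the crate's near row (the robot's side), empty at the start; axes as the crate's
- far2 (a point): centre of the cell floor of the +y cell of the crate's far row, which holds a paint jar; it shares a divider with near2
- jar_red: small paint jar with a red body and lid and a paper label, 48 mm in diameter, 62 mm tall, standing in one of the three far cells of the crate. Origin: centre of its underside, z up. Marks where the red can goes; not to be moved.
- jar_blue: small paint jar with a blue body and lid and a paper label, 48 mm in diameter, 62 mm tall, standing in one of the three far cells of the crate. Origin: centre of its underside, z up. Marks where the blue can goes; not to be moved.
- jar_yellow: small paint jar with a yellow body and lid and a paper label, 48 mm in diameter, 62 mm tall, standing in one of the three far cells of the crate. Origin: centre of its underside, z up. Not to be moved.
- screwdriver: screwdriver lying on the table, about 200 mm long along its x. Bystander, to be left alone.
- wrench: open-ended spanner about 180 mm long, lying on the table along its x. Bystander, to be left alone.
- fuse_box: closed teal box, 90 by 60 by 40 mm, origin under its centre. Bystander, to be left alone.
- screw_jar: glass jar with a steel lid, 70 mm in diameter, 95 mm tall, origin under its centre. Bystander, to be left alone.
There are look-alikes about, which are no part of the job. Leave any brown or pink look-alike of the can_red alone. Of the things shaped like the can_blue, the blue one is meant.

How it is judged:
By the outcome, as a careful person would: the job done as asked, in the order asked, and still so for the second after the job is handed in, with the robot touching nothing.
It also fails if it takes over 58 s, if anything falls off the work surface, if the arm or the gripper's body presses on something with over 40 N, if the wrist force passes 120 N, or if a joint passes its speed limit or range.

## Robot

A 6-joint arm with a two-finger parallel gripper is mounted at the origin on the work surface. World frame = base frame: x ahead of the robot, y to its left, z up, the work surface at z = 0. Lengths are in m, angles in degrees, forces in N, time in s.
With the tool pointing down it reaches from about 0.35 to 0.85 m from the base axis. Payload 8.1 kg.
Tool frame: the origin (TCP) lies midway between the tips of the shut fingers; the grasp point (between the pads) lies ctrl.tcp_to_grasp behind it (ctrl.tcp_to_grasp is the distance from the TCP to the grasp point, in m); z points along the fingers, y is the line along which they close (so a half turn about z gives the same grasp; the last joint's range is limited). The gripper opens to 85 mm and grips with 20 to 120 N. Pads are 22 mm wide; open, the fingers measure 114 mm over their backs; the gripper's body (76 mm by 85 mm) begins 54 mm behind the grasp point. The pads swing forward as they close: fully open they stand 13 mm farther back than shut.
Start: joints at [-77.43, 7.471, 85.268, -0, 87.261, -4.893], TCP at [0.18, -0.572, 0.231] pointing down, gripper open.
Joint ranges: [-169.43, 169.43], [-51.17, 129.36], [1.28, 143.12], [-76.62, 256.62], [0, 156.53], [-152.29, 152.29]. Speed limits (degrees/s): [136.94, 136.94, 159.86, 180, 180, 180].

## Interface

Orientations are given as a 3x3 rotation matrix whose columns are the frame's x, y, z axes.
In Python, from plant import ctrl gives the robot as it stands. The module is installed in compiled form; this text tells all that it offers.
- The arm moves only by the tool apply_moves, never from a script. Its argument "increments" is text: rows parted by semicolons, each of 7 numbers parted by spaces: the shift along the tool's x, y, z in units of 40 cm (1.0 is 40 cm), then the turn, a rotation vector about the tool's x, y, z in units of 90 degrees (1.0 is 90 degrees), then the gripper's target within -1 to 1 (fully open at 1, half-way at 0, shut at -1). A call has exactly 10 rows; each row is the pose to reach, as a shift and turn from the pose commanded when the call began, along the tool's axes at that moment; what a row does not reach only later rows make up. A row lasts 1/12 s, in which the tool goes at most 41.7 mm and 7.16 degrees, less where a joint would pass 70% of its speed; a pose out of reach is approached as far as the arm can. A call with a number of a shift or a turn outside -1 to 1 is refused whole. A call with a gripper value outside its range is refused whole. The fingers move at their own pace and stop on an object; "grip_force" is the grip in N (left out, the last holds). Time passes only in rows, so rows that repeat a pose let the fingers close, or fill a call up. It gives the time, the measured TCP pose, the force, the opening and the grip force at its end, in the units of the state.
- ctrl.get_state(): the state, without advancing time (a new reading comes with each control period).
- ctrl.capture(name): name is "side" or "top" or "wrist"; returns the picture (480x640x3 uint8, red, green, blue); there is no depth.
- ctrl.get_calibration(name): a dict with "fx", "fy", "cx", "cy" (pixels), "pose" (4x4, takes a point from camera to world coordinates); the wrist camera has in their place "mount" (4x4, takes a point from camera to tool coordinates, whose origin is the TCP and whose axes are the flange's). Camera axes: x right, y up, looking along -z (the intrinsics and any distortion apply to the point x, -y, -z); pixel columns grow to the right and rows downward; lengths in m; the calibration is good to about 2 mm. A picture is of the moment at which its call begins: read the wrist's pose just before it. get_calibration takes no time and is no camera call.
- ctrl.hand_in(): hands the job in; it is judged then, once.
The state is a dict: "t": time; "joint_positions": joint angles; "joint_vel": joint speeds; "tau": joint torques, N m; "ee_pos": TCP position; "tcp_rot": TCP orientation; "wrist_force": force on the tool from outside, world axes, zero at the start; "ft_torque": the same for the moment, N m; "finger_gap": opening from 0.0 (shut) to 1.0 (fully open); "grip_force": force on a finger pad.
Only numpy, scipy, OpenCV 4.12 (cv2) and the standard library are available. Lean on these libraries where they do the work, as an engineer would, in place of code of your own. Each camera call takes 0.05 s, during which the arm holds its last target. There are 200 camera calls.

## Working session

There is one attempt and no reset: what is moved stays moved. The work goes in short steps, Python scripts to look and compute and a tool call to move; the robot and the scene stay as the last step left them, time stands still between calls to the robot, and variables do not carry over. Pictures are saved under pics/ and viewed, at most 11 in all, crops included, and the job is handed in when it is done.

Besides the shell and the picture viewer there is one more tool, called after "Emit:" by a JSON object that holds its "method" and its "body", one argument or row to a line. apply_moves: Moves the arm, as the interface text tells. Shifts and turns lie within -1 to 1; 1 stands for 40 cm of shift or 90 degrees of turn. Its arguments: {"type":"object","properties":{"increments":{"type":"string"},"grip_force":{"type":"number"}},"required":["increments"]}

```bash
mkdir -p pics; python3 - <<'E'
from plant import ctrl
import cv2
for n in("side","top"):
    im=ctrl.capture(n); cv2.imwrite(f"pics/{n}0.png",im[:,:,::-1])
    c=ctrl.get_calibration(n); print(n,c)
print(ctrl.get_calibration("wrist"),ctrl.tcp_to_grasp)
s=ctrl.get_state();print(s)
E
```

```text
side {'fx': 520.7070720261785, 'fy': 520.7070720261785, 'cx': 322.0648758417236, 'cy': 232.34775039889823, 'pose': array([[-0.86025146,  0.34683516, -0.37372824, -0.0685571 ],
       [-0.50948987, -0.61304227,  0.60382055,  0.86275491],
       [-0.01968501,  0.70984826,  0.7040795 ,  1.1201676 ],
       [ 0.        ,  0.        ,  0.        ,  1.        ]])}
top {'fx': 457.85717021901826, 'fy': 457.85717021901826, 'cx': 322.613669443307, 'cy': 243.63584127433137, 'pose': array([[ 0.00508494,  0.99528738, -0.09683577,  0.3936865 ],
       [-0.99985074,  0.00665933,  0.01594212, -0.02889415],
       [ 0.01651185,  0.09674025,  0.99517269,  1.11729209],
       [ 0.        ,  0.        ,  0.        ,  1.        ]])}
{'fx': 351.3260267869938, 'fy': 351.3260267869938, 'cx': 319.61893207045705, 'cy': 238.37011878846133, 'mount': array([[-8.93295809e-04,  9.64178659e-01,  2.65252173e-01,
         6.65950024e-02],
       [ 9.99999412e-01,  1.02420974e-03, -3.55231366e-04,
         3.76365843e-04],
       [-6.14180362e-04,  2.65251700e-01, -9.64179008e-01,
        -1.42581099e-01],
       [ 0.
[... 190 characters left out ...]
      8.72615890e+01, -4.89311076e+00]), 'joint_vel': array([-0.03129535, -0.13783611, -0.22267567,  0.11259343, -0.00727525,
        0.04611483]), 'tau': array([ 1.47129500e-03, -5.70952141e+01, -5.01940012e+01, -1.82286967e-04,
        8.21234426e-03,  7.81652852e-05]), 'ee_pos': array([ 0.17996633, -0.57183133,  0.23029455]), 'tcp_rot': array([[ 9.53905850e-01,  3.00105769e-01, -3.96186751e-04],
       [ 3.00105999e-01, -9.53904317e-01,  1.71531622e-03],
       [ 1.36852041e-04, -1.75514820e-03, -9.99998450e-01]]), 'wrist_force': array([-0.08195119,  0.12626154, -1.20682828]), 'ft_torque': array([ 0.01699432,  0.01302583, -0.01545814]), 'grip_force': 0.0, 'finger_gap': 1.0005267777591769}
```

View pics/top0.png

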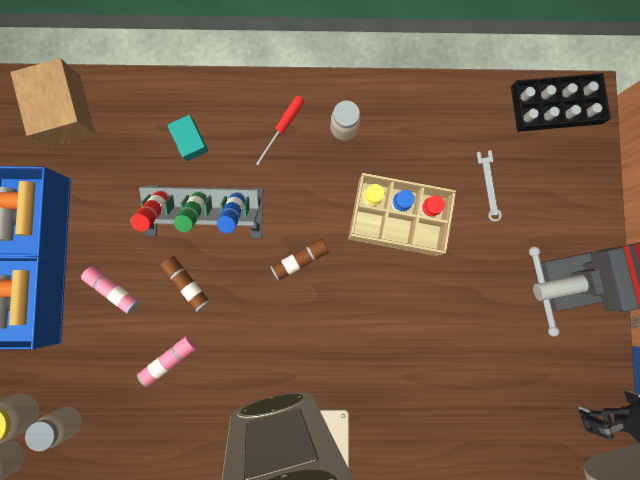

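View pics/side0.png

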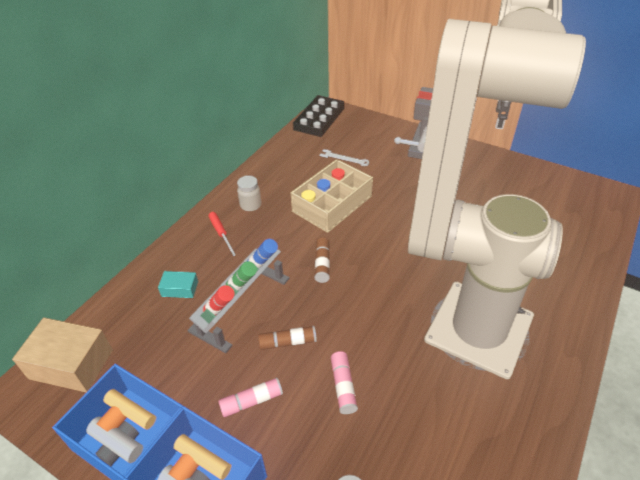

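The top view shows the rack caps red (140,222), green (185,222) and blue (228,225). The jars are yellow (374,194), blue (404,200) and red (433,205). Red therefore goes to near0 and blue to near1, and the side view agrees. Next I'll turn these pixels into poses.

```bash
cat > h.py <<'E'
import numpy as np, cv2
from plant import ctrl
from scipy.spatial.transform import Rotation as R
def ray(n,uv,st=None):
    c=ctrl.get_calibration(n)
    if n=="wrist":
        T=np.eye(4);T[:3,:3]=st["tcp_rot"];T[:3,3]=st["ee_pos"];P=T@c["mount"]
    else:P=c["pose"]
    d=np.array([(uv[0]-c["cx"])/c["fx"],-(uv[1]-c["cy"])/c["fy"],-1.])
    return P[:3,3],P[:3,:3]@d
def on(n,uv,z,st=None):
    o,d=ray(n,uv,st);return o+d*(z-o[2])/d[2]
HUE={"red":(174,6),"blue":(105,125),"green":(55,85)}
def blobs(im,col,smin=140):
    h=cv2.cvtColor(im,cv2.COLOR_RGB2HSV);a,b=HUE[col]
    m=((h[...,0]>=a)|(h[...,0]<=b)) if a>b else ((h[...,0]>=a)&(h[...,0]<=b))
    m=(m&(h[...,1]>smin)&(h[...,2]>50)).astype(np.uint8)
    n,l,s,c=cv2.connectedComponentsWithStats(m)
    return [(s[i,:4],int(s[i,4]),c[i].round(1)) for i in range(1,n) if s[i,4]>40],m
def delta(p,Rt):
    """shift/turn from current commanded~measured pose, in move units"""
    s=ctrl.get_state();A=s["tcp_rot"]
    print("shift",(A.T@(np.array(p)-s["ee_pos"])/.4).round(4),"turn",(R.from_matrix(A.T@Rt).as_rotvec()/(np.pi/2)).round(4))
E
python3 - <<'E'
from h import *
im=cv2.imread("pics/top0.png")[:,:,::-1].copy()
for c in HUE:
    for b in blobs(im,c)[0]:
        if 120<b[2][0]<460 and 150<b[2][1]<260: print(c,b,on("top",b[2],.068).round(4),on("top",b[2],.165).round(4))
for uv in [(141,222),(185,222.5),(229,225)]: print("cap",on("top",uv,.172).round(4))
for uv in [(362,175),(455,189),(444,254),(349,239)]: print("crate",on("top",uv,.08).round(4))
a=cv2.resize(im[165:255,120:270],None,fx=4,fy=4,interpolation=2);b=cv2.resize(im[165:265,340:470],None,fx=4,fy=4,interpolation=2)
o=np.zeros((400,800,3),np.uint8);o[:360,:420]=a[:, :420];o[:400,420:]=b[:,:380];cv2.imwrite("pics/crop.png",o[:,:,::-1])
E
```

```text
red (array([153, 191,  15,   9], dtype=int32), 63, array([161.2, 194.4])) [0.6077 0.3284 0.068 ] [0.5879 0.2953 0.165 ]
red (array([422, 195,  23,  22], dtype=int32), 365, array([433.2, 205.4])) [ 0.5871 -0.3031  0.068 ] [ 0.5692 -0.2777  0.165 ]
red (array([131, 200,  31,  32], dtype=int32), 590, array([145.3, 215.8])) [0.5574 0.3628 0.068 ] [0.5423 0.3266 0.165 ]
blue (array([393, 190,  21,  21], dtype=int32), 329, array([403.2, 200. ])) [ 0.5993 -0.2331  0.068 ] [ 0.5802 -0.2142  0.165 ]
blue (array([229, 193,  16,   9], dtype=int32), 47, array([237.6, 195.9])) [0.6057 0.1521 0.068 ] [0.5861 0.1353 0.165 ]
blue (array([217, 203,  24,  30], dtype=int32), 487, array([228.4, 217.9])) [0.554 0.172 0.068] [0.5392 0.1535 0.165 ]
green (array([183, 202,  18,  15], dtype=int32), 101, array([193.6, 206.7])) [0.5795 0.2528 0.068 ] [0.5623 0.2268 0.165 ]
green (array([175, 210,  22,  22], dtype=int32), 353, array([185.1, 220.3])) [0.5477 0.2713 0.068 ] [0.5334 0.2435 0.165 ]
cap [0.5282 0.3323 0.172 ]
cap [0.5278 0.2416 0.172 ]
cap [0.5232 0.1505 0.172 ]
crate [ 0.6548 -0.1358  0.08  ]
crate [ 0.6237 -0.3513  0.08  ]
crate [ 0.4727 -0.3226  0.08  ]
crate [ 0.5056 -0.1056  0.08  ]
```

View pics/crop.png

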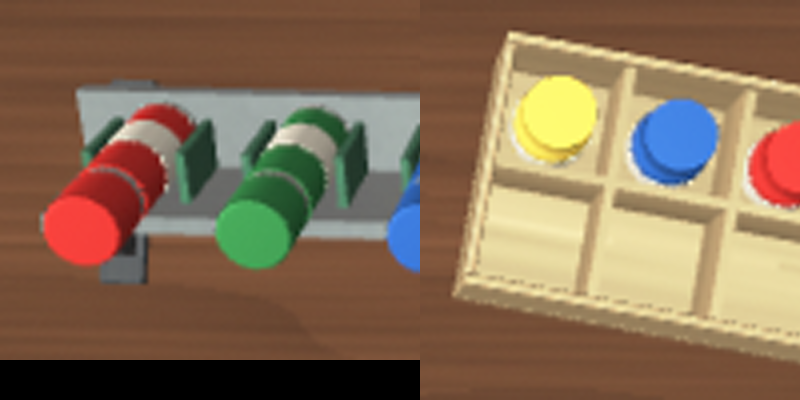

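The crop shows the red cap face centred near (140,222.5) in the full image and the crate grid with its near row empty. I'll look from near at the crate, then at the rack.

```bash
cat >> h.py <<'E'
def Rd(yaw,tilt=0):
    """tool pointing down, x along yaw; tilt deg leans tool z towards +x"""
    return (R.from_euler('z',yaw,degrees=True)*R.from_euler('y',-tilt,degrees=True)).as_matrix()@np.diag([1.,-1,-1])
E
python3 -c "
from h import *
delta([.48,-.22,.30],Rd(-9.5)); print(Rd(0,32)[:,2])"
```

```text
shift [ 0.9795 -0.6142 -0.1731] turn [-1.100e-03  2.000e-04  2.996e-01]
[ 0.52991926  0.         -0.8480481 ]
```

Emit:
{"method": "apply_moves", "body": {
  "increments": "0.98 -0.614 -0.173 0 0 0.3 1;0.98 -0.614 -0.173 0 0 0.3 1;0.98 -0.614 -0.173 0 0 0.3 1;0.98 -0.614 -0.173 0 0 0.3 1;0.98 -0.614 -0.173 0 0 0.3 1;0.98 -0.614 -0.173 0 0 0.3 1;0.98 -0.614 -0.173 0 0 0.3 1;0.98 -0.614 -0.173 0 0 0.3 1;0.98 -0.614 -0.173 0 0 0.3 1;0.98 -0.614 -0.173 0 0 0.3 1"
}}

```text
t: 0.93
ee_pos: [0.4467, -0.2587, 0.2926]
tcp_rot: [[0.986, -0.166, -0.0], [-0.166, -0.986, 0.0], [-0.0, -0.0, -1.0]]
wrist_force: [0.7, -1.1, 0.1]
finger_gap: 1.0
grip_force: 0.0
```

```bash
python3 - <<'E'
from h import *
import pickle
s=ctrl.get_state();im=ctrl.capture("wrist");cv2.imwrite("pics/w1.png",im[:,:,::-1]);pickle.dump(s,open("s1.pkl","wb"))
print(s["t"],s["ee_pos"],s["joint_vel"].round(1))
delta([.44,.24,.33],Rd(-2))
E
```

```text
0.9333 [ 0.44674634 -0.25873941  0.29262795] [ 55.4  11.  -17.7  -0.2   6.3  54.9]
shift [-0.2261 -1.2126 -0.0866] turn [-0.002  -0.0023 -0.0807]
```

View pics/w1.png

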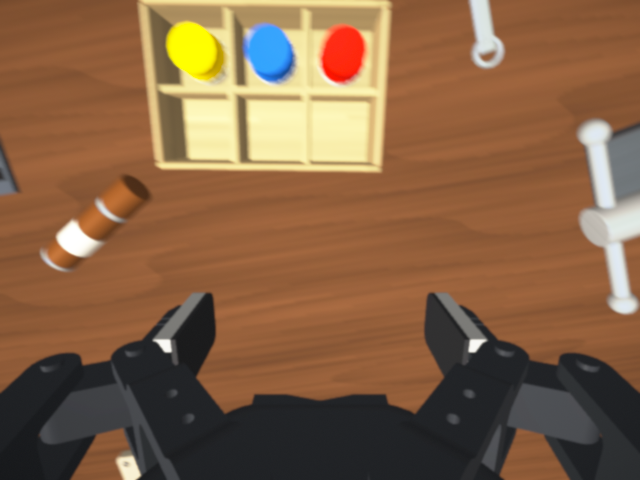

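The wrist picture shows the crate at columns 143–390, rows 2–170, with jars yellow, blue and red from left to right. The arm was still moving, so I'll retake it settled and measure the rim.

```bash
python3 - <<'E'
from h import *
import pickle
ctrl.capture("wrist")
s=ctrl.get_state();im=ctrl.capture("wrist");cv2.imwrite("pics/w2.png",im[:,:,::-1]);pickle.dump(s,open("s2.pkl","wb"))
print(s["t"],s["ee_pos"],s["joint_vel"].round(1))
h=cv2.cvtColor(im,cv2.COLOR_RGB2HSV); m=((h[...,2]>150)&(h[...,1]<170)&(h[...,0]>14)&(h[...,0]<30)).astype(np.uint8); m[260:]=0
m=cv2.morphologyEx(m,cv2.MORPH_CLOSE,np.ones((25,25)))
c=max(cv2.findContours(m,0,2)[0],key=cv2.contourArea);print(cv2.contourArea(c),cv2.boundingRect(c))
q=cv2.approxPolyDP(cv2.convexHull(c),8,True)[:,0];print(q.tolist())
P=[on("wrist",u,.08,s) for u in q.astype(float)]
for p in P: print(p.round(4))
for col in("red","blue"):
    for b in blobs(im,col)[0]:
        if b[1]>600: print(col,b[2],on("wrist",b[2],.066,s).round(4))
delta([.44,.24,.33],Rd(-2))
E
```

```text
1.0333 [ 0.44938831 -0.25609306  0.29352346] [-5.3  0.1  1.4 -2.7 -0.5 -5.3]
40954.5 (149, 0, 250, 177)
[[398, 0], [385, 176], [164, 169], [149, 0]]
[ 0.6243 -0.3553  0.08  ]
[ 0.4726 -0.3267  0.08  ]
[ 0.5148 -0.1098  0.08  ]
[ 0.6598 -0.1372  0.08  ]
red [349.8  59.6] [ 0.5862 -0.308   0.066 ]
shift [-0.2187 -1.2263 -0.0928] turn [-0.0001 -0.0003 -0.0804]
```

Emit:
{"method": "apply_moves", "body": {
  "increments": "-0.18 -1 -0.08 0 0 -0.08 1;-0.18 -1 -0.08 0 0 -0.08 1;-0.18 -1 -0.08 0 0 -0.08 1;-0.18 -1 -0.08 0 0 -0.08 1;-0.18 -1 -0.08 0 0 -0.08 1;-0.18 -1 -0.08 0 0 -0.08 1;-0.18 -1 -0.08 0 0 -0.08 1;-0.18 -1 -0.08 0 0 -0.08 1;-0.18 -1 -0.08 0 0 -0.08 1;-0.18 -1 -0.08 0 0 -0.08 1"
}}

```text
t: 1.92
ee_pos: [0.4408, 0.1472, 0.3244]
tcp_rot: [[0.999, -0.041, -0.0], [-0.041, -0.999, 0.0], [-0.0, -0.0, -1.0]]
wrist_force: [0.4, -0.3, 0.4]
finger_gap: 1.001
grip_force: 0.0
```

```bash
python3 -c "
from h import *
ctrl.capture('top')
delta([.46,.27,.33],Rd(-2)); delta([.46,.27,.33],Rd(-2,20))"
```

```text
shift [ 0.0373 -0.2977 -0.0123] turn [-0.0021  0.0002 -0.0022]
shift [ 0.0373 -0.2977 -0.0123] turn [-0.0017  0.2224 -0.0025]
```

```bash
python3 -c "
from h import *
delta([.462,.30,.28],Rd(-2,32))"
```

```text
shift [ 0.0395 -0.3724  0.113 ] turn [-0.0014  0.3557 -0.0027]
```

Emit:
{"method": "apply_moves", "body": {
  "increments": "0.04 -0.372 0.11 0 0.356 0 1;0.04 -0.372 0.11 0 0.356 0 1;0.04 -0.372 0.11 0 0.356 0 1;0.04 -0.372 0.11 0 0.356 0 1;0.04 -0.372 0.11 0 0.356 0 1;0.04 -0.372 0.11 0 0.356 0 1;0.04 -0.372 0.11 0 0.356 0 1;0.04 -0.372 0.11 0 0.356 0 1;0.04 -0.372 0.11 0 0.356 0 1;0.04 -0.372 0.11 0 0.356 0 1"
}}

```text
t: 2.8
ee_pos: [0.4647, 0.2926, 0.2817]
tcp_rot: [[0.847, -0.044, 0.53], [-0.038, -0.999, -0.023], [0.531, -0.001, -0.848]]
wrist_force: [0.4, -0.3, -0.4]
finger_gap: 1.003
grip_force: 0.0
```

```bash
python3 - <<'E'
from h import *
import pickle
ctrl.capture("top")
s=ctrl.get_state();im=ctrl.capture("wrist");cv2.imwrite("pics/w3.png",im[:,:,::-1]);pickle.dump(s,open("s3.pkl","wb"))
print(s["ee_pos"],s["joint_vel"].round(1))
for col in HUE:
    for b in blobs(im,col)[0]:
        if b[1]>600: print(col,b,on("wrist",b[2],.179,s).round(4))
E
```

```text
[0.46458985 0.29269904 0.28155345] [ 0.7 -0.1  0.6 -0.2 -0.1  0.4]
red (array([461,  39,  41,  62], dtype=int32), 1100, array([482.1,  68.5])) [0.6759 0.1363 0.179 ]
red (array([240, 199,  55,  65], dtype=int32), 2617, array([268.5, 231.4])) [0.5304 0.3288 0.179 ]
blue (array([  0, 147, 105, 246], dtype=int32), 16128, array([ 50.5, 260.6])) [0.5145 0.4934 0.179 ]
blue (array([435, 195,  81,  61], dtype=int32), 1490, array([462. , 216.8])) [0.5356 0.1772 0.179 ]
green (array([347, 197,  56,  62], dtype=int32), 2479, array([374. , 228.4])) [0.5292 0.2469 0.179 ]
```

View pics/w3.png

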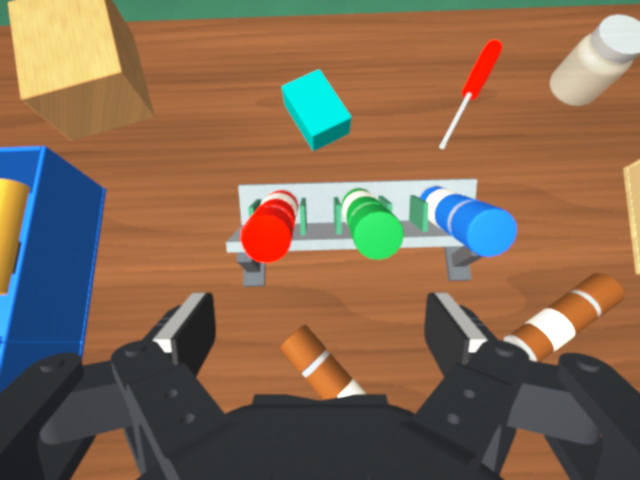

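The wrist view shows the cap faces at red ≈(267,239), green ≈(377,234) and blue ≈(490,230). The brown look-alikes are clear of the rack.

```bash
python3 - <<'E'
from h import *
import pickle
s=pickle.load(open("s3.pkl","rb"));im=cv2.imread("pics/w3.png")[:,:,::-1].copy()
o,_=ray("wrist",(320,240),s);print("cam",o)
P={}
for col,uv in dict(red=(267,239),green=(377,234),blue=(490,230)).items():
    # face = the brightest flat part of the cap
    v=cv2.cvtColor(im,cv2.COLOR_RGB2HSV)[...,2].astype(float); x,y=uv
    m=np.zeros(v.shape,bool);m[y-40:y+40,x-40:x+40]=True
    ref=np.median(im[y-5:y+6,x-5:x+6].reshape(-1,3),0)
    f=(m&(np.abs(im.astype(float)-ref).max(2)<14)).astype(np.uint8)
    c=max(cv2.findContours(f,0,2)[0],key=cv2.contourArea);(e,ax,an)=cv2.fitEllipse(cv2.convexHull(c))
    P[col]=on("wrist",e,.1787,s);d=np.linalg.norm(P[col]-o);print(col,np.round(e,1),np.round(ax,1),"expect",351*.04/d,P[col].round(4))
v=P["red"]-P["blue"];print("len",np.linalg.norm(v),"yaw",np.degrees(np.arctan2(-v[0],v[1])))
for n,uv in(("red",(140.2,222.5)),("green",(183.5,223.5)),("blue",(228.5,225))): print(on("top",uv,.1787).round(4))
E
```

```text
cam [0.44542285 0.29287963 0.43804221]
red [265.4 235.2] [45.9 53.5] expect 51.11212745207062 [0.5275 0.3312 0.1787]
green [377.7 234.7] [45.1 47.6] expect 51.002726482652065 [0.524  0.2445 0.1787]
blue [490.5 231.7] [43.5 49.4] expect 46.367270961902534 [0.5226 0.1569 0.1787]
len 0.17430232197789786 yaw -1.6075849946283973
[0.5262 0.3313 0.1787]
[0.5247 0.2427 0.1787]
[0.5223 0.1503 0.1787]
```

```bash
cat >> h.py <<'E'
YR=-1.6
CAP={"red":np.array([.525,.3310,.1787]),"blue":np.array([.5205,.1555,.1787])}
def grasp(col,up):  # TCP 'up' m above cap top along can axis
    Rt=Rd(YR,32.1);return CAP[col]-up*Rt[:,2],Rt
E
python3 -c "
from h import *
delta(*grasp('red',.03));delta(*grasp('red',-.0517))"
```

```text
shift [-0.0114 -0.1011  0.2207] turn [ 0.0049  0.0006 -0.0084]
shift [-0.0112 -0.1026  0.4249] turn [ 0.0049  0.0006 -0.0084]
```

Emit:
{"method": "apply_moves", "body": {
  "increments": "-0.011 -0.1 0.1 0.005 0 -0.008 1;-0.011 -0.1 0.18 0.005 0 -0.008 1;-0.011 -0.101 0.22 0.005 0 -0.008 1;-0.011 -0.101 0.22 0.005 0 -0.008 1;-0.011 -0.101 0.22 0.005 0 -0.008 1;-0.011 -0.101 0.22 0.005 0 -0.008 1;-0.011 -0.101 0.22 0.005 0 -0.008 1;-0.011 -0.101 0.22 0.005 0 -0.008 1;-0.011 -0.101 0.22 0.005 0 -0.008 1;-0.011 -0.101 0.22 0.005 0 -0.008 1"
}}

```text
t: 3.73
ee_pos: [0.508, 0.3327, 0.2049]
tcp_rot: [[0.847, -0.026, 0.531], [-0.022, -1.0, -0.013], [0.532, -0.001, -0.847]]
wrist_force: [0.7, -0.4, -0.3]
finger_gap: 1.0
grip_force: 0.0
```

```bash
python3 - <<'E'
from h import *
s=ctrl.get_state();im=ctrl.capture("wrist");cv2.imwrite("pics/w4.png",im[:,:,::-1])
for b in blobs(im,"red")[0]:
    if b[1]>600: print(b,on("wrist",b[2],.179,s).round(4))
delta(*grasp('red',-.0517))
# expected pixel of cap centre
c=ctrl.get_calibration("wrist");T=np.eye(4);T[:3,:3]=s["tcp_rot"];T[:3,3]=s["ee_pos"]
q=np.linalg.inv(T@c["mount"])@np.r_[CAP["red"],1];print(c["fx"]*q[0]/-q[2]+c["cx"],c["cy"]+c["fy"]*q[1]/q[2], 351*.02/-q[2])
E
```

```text
(array([529,  18,  49,  73], dtype=int32), 1627, array([553.8,  53. ])) [0.6641 0.1771 0.179 ]
(array([284, 210,  72,  97], dtype=int32), 5392, array([319.2, 260.4])) [0.5313 0.3317 0.179 ]
shift [0.0019 0.0033 0.2068] turn [-0.0012  0.0001  0.0009]
320.8165014027177 272.10087144525335 37.86018665535026
```

View pics/w4.png

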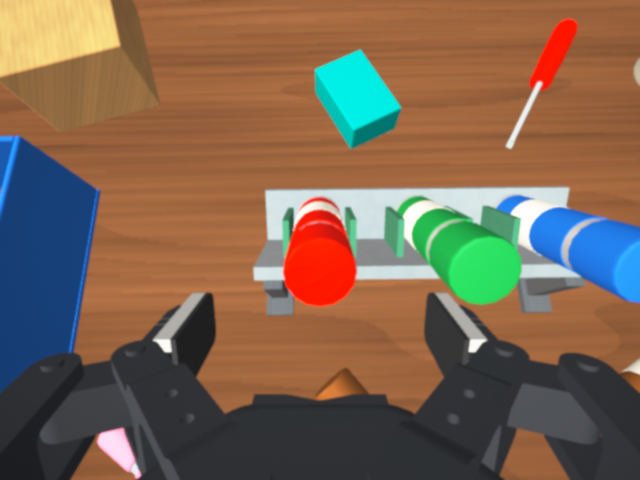

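The red cap face is at (320,271), and the prediction was (320.8,272). I'll go down along the can.

Emit:
{"method": "apply_moves", "body": {
  "increments": "0.002 0.002 0.04 0 0 0 1;0.002 0.002 0.08 0 0 0 1;0.002 0.002 0.12 0 0 0 1;0.002 0.002 0.16 0 0 0 1;0.002 0.002 0.19 0 0 0 1;0.002 0.002 0.207 0 0 0 1;0.002 0.002 0.207 0 0 0 1;0.002 0.002 0.207 0 0 0 0.3;0.002 0.002 0.207 0 0 0 0;0.002 0.002 0.207 0 0 0 -0.3",
  "grip_force": 35
}}

```text
t: 4.62
ee_pos: [0.5527, 0.3309, 0.1351]
tcp_rot: [[0.847, -0.026, 0.531], [-0.022, -1.0, -0.013], [0.532, -0.001, -0.847]]
wrist_force: [-0.5, 0.2, -0.9]
finger_gap: 0.605
grip_force: 0.0
```

Emit:
{"method": "apply_moves", "body": {
  "increments": "0 0 0 0 0 0 -1;0 0 0 0 0 0 -1;0 0 0 0 0 0 -1;0 0 0 0 0 0 -1;0 0 0 0 0 0 -1;0 0 0 0 0 0 -1;0 0 0 0 0 0 -1;0 0 -0.01 0 0 0 -1;0 0 -0.03 0 0 0 -1;0 0 -0.05 0 0 0 -1"
}}

```text
t: 5.45
ee_pos: [0.542, 0.3303, 0.1511]
tcp_rot: [[0.847, -0.026, 0.531], [-0.022, -1.0, -0.014], [0.531, 0.001, -0.848]]
wrist_force: [3.6, -0.5, -1.3]
finger_gap: 0.461
grip_force: 35.7
```

Emit:
{"method": "apply_moves", "body": {
  "increments": "0 0 -0.05 0 0 0 -1;0 0 -0.1 0 0 0 -1;0 0 -0.15 0 0 0 -1;0 0 -0.2 0 0 0 -1;0 0 -0.25 0 0 0 -1;0 0 -0.3 0 0 0 -1;0 -0 -0.32 0 -0.05 0 -1;0 0 -0.34 0 -0.1 0 -1;0 0 -0.35 0 -0.15 0 -1;0 0 -0.35 0 -0.2 0 -1"
}}

```text
t: 6.28
ee_pos: [0.4669, 0.3334, 0.2716]
tcp_rot: [[0.97, -0.024, 0.24], [-0.024, -1.0, -0.004], [0.24, -0.002, -0.971]]
wrist_force: [1.1, 0.0, -0.8]
finger_gap: 0.462
grip_force: 36.0
```

```bash
cat >> h.py <<'E'
YC=-10.3
def cell(i,z):
    c=np.array([.566,-.230])+R.from_euler('z',YC,degrees=True).as_matrix()[:2,:2]@np.array([-.036,(i-1)*.072])
    return np.r_[c,z],Rd(YC)
E
python3 -c "
from h import *
delta(*cell(0,.27));delta([.45,-.05,.28],Rd(-8))"
```

```text
shift [0.16   1.566  0.0403] turn [-0.0134 -0.1541  0.0984]
shift [-0.0129  0.9592 -0.0269] turn [-0.0103 -0.1543  0.073 ]
```

Emit:
{"method": "apply_moves", "body": {
  "increments": "0 0.06 -0.01 0 -0.02 0.01 -1;0 0.15 -0.02 0 -0.05 0.02 -1;0 0.25 -0.03 -0.01 -0.08 0.03 -1;0 0.35 -0.03 -0.01 -0.11 0.04 -1;0 0.45 -0.03 -0.01 -0.14 0.05 -1;0 0.55 -0.03 -0.01 -0.15 0.06 -1;0 0.65 -0.03 -0.01 -0.15 0.073 -1;0 0.75 -0.03 -0.01 -0.15 0.073 -1;0 0.85 -0.03 -0.01 -0.15 0.073 -1;-0.01 0.95 -0.03 -0.01 -0.15 0.073 -1"
}}

```text
t: 7.12
ee_pos: [0.4503, -0.0487, 0.2803]
tcp_rot: [[0.99, -0.141, 0.009], [-0.141, -0.99, -0.002], [0.009, 0.001, -1.0]]
wrist_force: [1.3, -1.0, -1.0]
finger_gap: 0.455
grip_force: 36.0
```

```bash
python3 -c "
from h import *
delta(*cell(0,.26))"
```

```text
shift [0.2527 0.5843 0.0535] turn [ 0.0005 -0.0058  0.0246]
```

Emit:
{"method": "apply_moves", "body": {
  "increments": "0.04 0.09 0.01 0 -0.006 0.025 -1;0.08 0.18 0.02 0 -0.006 0.025 -1;0.12 0.27 0.03 0 -0.006 0.025 -1;0.16 0.36 0.04 0 -0.006 0.025 -1;0.2 0.45 0.05 0 -0.006 0.025 -1;0.23 0.52 0.053 0 -0.006 0.025 -1;0.253 0.57 0.053 0 -0.006 0.025 -1;0.253 0.584 0.053 0 -0.006 0.025 -1;0.253 0.584 0.053 0 -0.006 0.025 -1;0.253 0.584 0.053 0 -0.006 0.025 -1"
}}

```text
t: 7.95
ee_pos: [0.518, -0.292, 0.2599]
tcp_rot: [[0.984, -0.18, -0.001], [-0.18, -0.984, 0.0], [-0.001, -0.0, -1.0]]
wrist_force: [0.3, -0.2, -1.7]
finger_gap: 0.461
grip_force: 36.1
```

```bash
python3 - <<'E'
from h import *
ctrl.capture("top")
delta(*cell(0,.20))
s=ctrl.get_state();im=ctrl.capture("wrist");cv2.imwrite("pics/w5.png",im[:,:,::-1]);print(s["ee_pos"],s["tcp_rot"].round(3))
c=ctrl.get_calibration("wrist");T=np.eye(4);T[:3,:3]=s["tcp_rot"];T[:3,3]=s["ee_pos"];M=np.linalg.inv(T@c["mount"])
A=R.from_euler('z',YC,degrees=True).as_matrix()
for p in [(-.075,-.111,.08),(-.075,.111,.08),(.075,-.111,.08),(.075,.111,.08),(0,-.036,.08),(0,.036,.08)]:
    w=A@np.array(p)+[.566,-.230,0];q=M@np.r_[w,1];uv=(c["fx"]*q[0]/-q[2]+c["cx"],c["cy"]+c["fy"]*q[1]/q[2]);print(p,np.round(uv,1))
    cv2.circle(im,(int(uv[0]),int(uv[1])),4,(255,0,255),1)
cv2.imwrite("pics/w5m.png",im[:,:,::-1])
E
```

```text
shift [0.0002 0.0074 0.1504] turn [ 0.0001  0.0004 -0.0002]
[ 0.51818517 -0.29147762  0.26014674] [[ 0.984 -0.179 -0.001]
 [-0.179 -0.984  0.   ]
 [-0.001  0.    -1.   ]]
(-0.075, -0.111, 0.08) [362.4 255.2]
(-0.075, 0.111, 0.08) [132.5 255.6]
(0.075, -0.111, 0.08) [367.9  87.8]
(0.075, 0.111, 0.08) [107.3  88.1]
(0, -0.036, 0.08) [282.5 176.9]
(0, 0.036, 0.08) [203.2 177. ]
```

View pics/w5m.png

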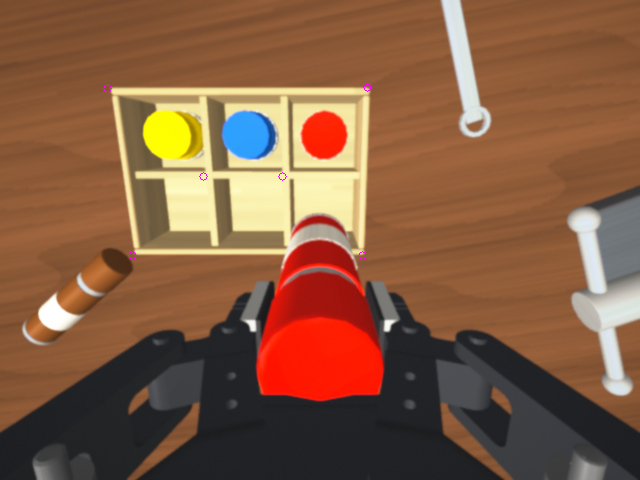

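The markers show the crate about 4 px right of the prediction, roughly 4 mm towards its -y: the divider junctions are at (209,175) and (288,175), predicted (203,177) and (282,177). The yaw and the other axis agree. I'll correct and lower.

```bash
sed -i 's/np.array(\[.566,-.230\])/np.array([.5655,-.234])/' h.py; python3 -c "
from h import *
delta(*cell(0,.20)); delta(*cell(0,.0963))"
```

```text
shift [0.0005 0.018  0.1509] turn [0.0002 0.0002 0.0001]
shift [0.0006 0.0179 0.4101] turn [0.0002 0.0002 0.0001]
```

Emit:
{"method": "apply_moves", "body": {
  "increments": "0 0.018 0.04 0 0 0 -1;0 0.018 0.08 0 0 0 -1;0 0.018 0.12 0 0 0 -1;0 0.018 0.16 0 0 0 -1;0 0.018 0.2 0 0 0 -1;0 0.018 0.24 0 0 0 -1;0 0.018 0.28 0 0 0 -1;0 0.018 0.32 0 0 0 -1;0 0.018 0.35 0 0 0 -1;0 0.018 0.37 0 0 0 -1"
}}

```text
t: 8.88
ee_pos: [0.5166, -0.2983, 0.1109]
tcp_rot: [[0.984, -0.178, -0.002], [-0.178, -0.984, 0.0], [-0.002, 0.0, -1.0]]
wrist_force: [-0.5, 0.5, -1.8]
finger_gap: 0.457
grip_force: 36.1
```

Emit:
{"method": "apply_moves", "body": {
  "increments": "0 0 0.008 0 0 0 -1;0 0 0.015 0 0 0 -1;0 0 0.02 0 0 0 -1;0 0 0.025 0 0 0 -1;0 0 0.03 0 0 0 -1;0 0 0.033 0 0 0 -1;0 0 0.036 0 0 0 -1;0 0 0.038 0 0 0 -1;0 0 0.04 0 0 0 -1;0 0 0.04 0 0 0 -1"
}}

```text
t: 9.72
ee_pos: [0.517, -0.2998, 0.096]
tcp_rot: [[0.984, -0.18, -0.001], [-0.18, -0.984, -0.001], [-0.0, 0.001, -1.0]]
wrist_force: [0.8, 0.4, -0.9]
finger_gap: 0.461
grip_force: 36.1
```

Emit:
{"method": "apply_moves", "body": {
  "increments": "0 0 0.001 0 0 0 -1;0 0 0.002 0 0 0 -1;0 0 0.003 0 0 0 -1;0 0 0.004 0 0 0 -1;0 0 0.005 0 0 0 -1;0 0 0.006 0 0 0 -1;0 0 0.006 0 0 0 -1;0 0 0.006 0 0 0 -1;0 0 0.006 0 0 0 -1;0 0 0.006 0 0 0 -1"
}}

```text
t: 10.55
ee_pos: [0.5177, -0.3001, 0.095]
tcp_rot: [[0.984, -0.18, 0.001], [-0.18, -0.984, -0.001], [0.001, 0.001, -1.0]]
wrist_force: [-0.1, 2.9, 7.3]
finger_gap: 0.463
grip_force: 36.9
```

Contact is at 7 N. I'll release with a small opening and then go straight up.

Emit:
{"method": "apply_moves", "body": {
  "increments": "0 0 -0.001 0 0 0 -0.05;0 0 -0.001 0 0 0 0.05;0 0 -0.001 0 0 0 0.2;0 0 -0.001 0 0 0 0.3;0 0 -0.001 0 0 0 0.3;0 0 -0.001 0 0 0 0.3;0 0 -0.03 0 0 0 0.3;0 0 -0.07 0 0 0 0.3;0 0 -0.14 0 0 0 0.3;0 0 -0.22 0 0 0 0.3"
}}

```text
t: 11.38
ee_pos: [0.5159, -0.299, 0.1816]
tcp_rot: [[0.984, -0.18, -0.003], [-0.18, -0.984, 0.001], [-0.003, -0.001, -1.0]]
wrist_force: [-0.1, -0.2, -0.8]
finger_gap: 0.655
grip_force: 0.0
```

Emit:
{"method": "apply_moves", "body": {
  "increments": "0 -0.02 -0.09 0 0 0 1;0 -0.08 -0.18 0 0 0 1;0 -0.16 -0.25 0 0 0 1;-0.01 -0.25 -0.3 0 0 0 1;-0.02 -0.35 -0.3 0 0 0 1;-0.03 -0.45 -0.3 0 0 0 1;-0.04 -0.55 -0.3 0 0 -0.02 1;-0.05 -0.65 -0.3 0 0 -0.04 1;-0.06 -0.75 -0.3 0 0 -0.06 1;-0.07 -0.85 -0.3 0 0 -0.08 1"
}}

```text
t: 12.22
ee_pos: [0.5504, 0.0417, 0.3028]
tcp_rot: [[0.999, -0.054, 0.001], [-0.054, -0.999, -0.001], [0.001, 0.001, -1.0]]
wrist_force: [0.5, 0.2, 0.3]
finger_gap: 1.001
grip_force: 0.0
```

```bash
python3 - <<'E'
from h import *
im=ctrl.capture("top")
o=cv2.resize(im[160:270,130:470],None,fx=2.3,fy=2.3,interpolation=2);cv2.imwrite("pics/t2.png",o[:,:,::-1])
delta(*grasp('blue',.03));delta(*grasp('blue',.08))
E
```

```text
shift [-0.1272 -0.2611  0.2473] turn [ 0.001   0.3561 -0.0121]
shift [-0.1935 -0.2603  0.1413] turn [ 0.001   0.3561 -0.0121]
```

View pics/t2.png

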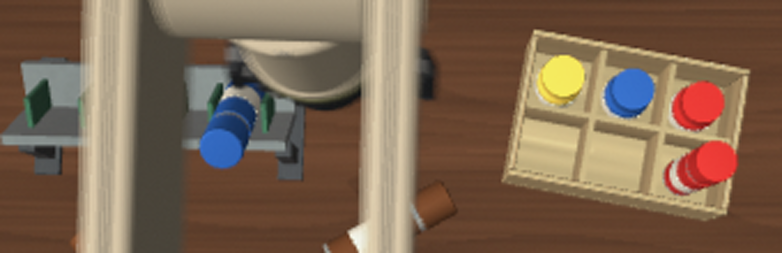

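The red can stands in near0, the cell nearest the red jar. The blue can is still in the rack with its cap near full-image pixel (226.5,224). I'll go to blue's pregrasp.

Emit:
{"method": "apply_moves", "body": {
  "increments": "-0.04 -0.06 0.01 0 0.07 -0.01 1;-0.09 -0.12 0.03 0 0.14 -0.01 1;-0.14 -0.18 0.06 0 0.21 -0.01 1;-0.17 -0.24 0.09 0 0.28 -0.01 1;-0.194 -0.26 0.12 0 0.356 -0.012 1;-0.194 -0.26 0.14 0 0.356 -0.012 1;-0.17 -0.261 0.18 0 0.356 -0.012 1;-0.14 -0.261 0.23 0 0.356 -0.012 1;-0.127 -0.261 0.247 0 0.356 -0.012 1;-0.127 -0.261 0.247 0 0.356 -0.012 1"
}}

```text
t: 13.1
ee_pos: [0.5053, 0.1459, 0.2009]
tcp_rot: [[0.849, -0.038, 0.527], [-0.029, -0.999, -0.026], [0.527, 0.007, -0.85]]
wrist_force: [0.2, -0.2, -1.2]
finger_gap: 1.002
grip_force: 0.0
```

```bash
python3 - <<'E'
from h import *
ctrl.capture("top")
s=ctrl.get_state();im=ctrl.capture("wrist");cv2.imwrite("pics/w6.png",im[:,:,::-1]);print(s["ee_pos"])
delta(*grasp('blue',-.0517))
for b in blobs(im,"blue")[0]:
    if b[1]>600: print(b)
c=ctrl.get_calibration("wrist");T=np.eye(4);T[:3,:3]=s["tcp_rot"];T[:3,3]=s["ee_pos"]
q=np.linalg.inv(T@c["mount"])@np.r_[CAP["blue"],1];print(c["fx"]*q[0]/-q[2]+c["cx"],c["cy"]+c["fy"]*q[1]/q[2], 351*.02/-q[2])
E
```

```text
[0.50561284 0.14599553 0.20225782]
shift [-0.0023 -0.0263  0.2002] turn [ 0.0069  0.0014 -0.0035]
(array([263, 209,  73,  98], dtype=int32), 1656, array([304. , 235.4]))
298.5872711791541 275.68805862454127 38.56394236911478
```

View pics/w6.png

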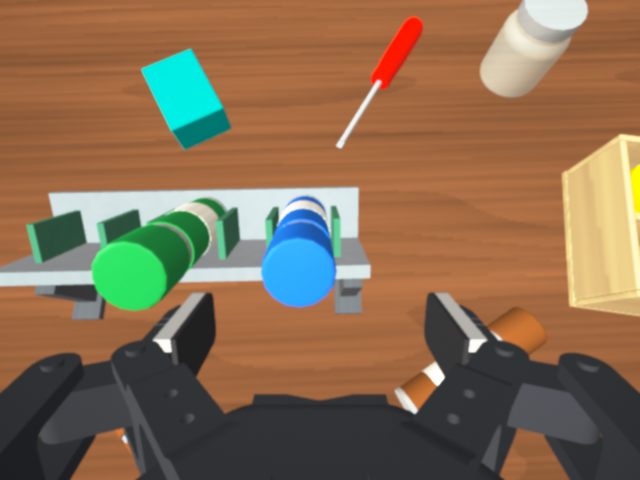

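The blue cap face is at (299,270), predicted (298.6,275.7). I'll shift about 1.6 mm along tool +x, align and go down.

Emit:
{"method": "apply_moves", "body": {
  "increments": "0.002 -0.026 0 0.007 0 -0.004 1;0.002 -0.026 0.03 0.007 0.001 -0.004 1;0.002 -0.026 0.07 0.007 0.001 -0.004 1;0.002 -0.026 0.11 0.007 0.001 -0.004 1;0.002 -0.026 0.15 0.007 0.001 -0.004 1;0.002 -0.026 0.18 0.007 0.001 -0.004 1;0.002 -0.026 0.2 0.007 0.001 -0.004 1;0.002 -0.026 0.2 0.007 0.001 -0.004 1;0.002 -0.026 0.2 0.007 0.001 -0.004 0.3;0.002 -0.026 0.2 0.007 0.001 -0.004 0"
}}

```text
t: 14.03
ee_pos: [0.5495, 0.1555, 0.1364]
tcp_rot: [[0.846, -0.026, 0.532], [-0.022, -1.0, -0.013], [0.533, -0.0, -0.846]]
wrist_force: [0.5, 0.5, 0.4]
finger_gap: 0.748
grip_force: 0.0
```

Emit:
{"method": "apply_moves", "body": {
  "increments": "0 0 0 0 0 0 -1;0 0 0 0 0 0 -1;0 0 0 0 0 0 -1;0 0 0 0 0 0 -1;0 0 0 0 0 0 -1;0 0 0 0 0 0 -1;0 0 0 0 0 0 -1;0 0 -0.01 0 0 0 -1;0 0 -0.03 0 0 0 -1;0 0 -0.05 0 0 0 -1"
}}

```text
t: 14.87
ee_pos: [0.5386, 0.1553, 0.1528]
tcp_rot: [[0.846, -0.026, 0.532], [-0.022, -1.0, -0.014], [0.532, -0.0, -0.847]]
wrist_force: [3.8, -0.6, -1.8]
finger_gap: 0.461
grip_force: 35.8
```

Emit:
{"method": "apply_moves", "body": {
  "increments": "0 0 -0.05 0 0 0 -1;0 0 -0.1 0 0 0 -1;0 0 -0.15 0 0 0 -1;0 0 -0.2 0 0 0 -1;0 0 -0.25 0 0 0 -1;0 0 -0.3 0 0 0 -1;0 -0 -0.32 0 -0.05 0 -1;0 0 -0.34 0 -0.1 0 -1;0 0 -0.35 0 -0.15 0 -1;0 0 -0.35 0 -0.2 0 -1"
}}

```text
t: 15.7
ee_pos: [0.4637, 0.1578, 0.2728]
tcp_rot: [[0.97, -0.025, 0.242], [-0.025, -1.0, -0.005], [0.243, -0.001, -0.97]]
wrist_force: [0.4, 0.3, -1.2]
finger_gap: 0.461
grip_force: 36.3
```

```bash
python3 -c "
from h import *
delta(*cell(1,.28))"
```

```text
shift [0.189  0.959  0.0274] turn [-0.013  -0.1556  0.098 ]
```

Emit:
{"method": "apply_moves", "body": {
  "increments": "0 0.08 -0.01 0 -0.03 0.01 -1;0.02 0.18 -0.01 0 -0.06 0.02 -1;0.04 0.28 -0.01 0 -0.09 0.03 -1;0.06 0.38 0 -0.01 -0.12 0.04 -1;0.08 0.48 0 -0.01 -0.15 0.05 -1;0.1 0.58 0 -0.01 -0.156 0.06 -1;0.13 0.68 0.01 -0.013 -0.156 0.08 -1;0.15 0.78 0.02 -0.013 -0.156 0.098 -1;0.17 0.87 0.027 -0.013 -0.156 0.098 -1;0.189 0.94 0.027 -0.013 -0.156 0.098 -1"
}}

```text
t: 16.53
ee_pos: [0.5293, -0.2232, 0.2775]
tcp_rot: [[0.983, -0.182, -0.002], [-0.182, -0.983, -0.001], [-0.001, 0.001, -1.0]]
wrist_force: [0.4, 0.3, -1.6]
finger_gap: 0.458
grip_force: 36.5
```

```bash
python3 -c "
from h import *
ctrl.capture('top');ctrl.capture('top')
print(ctrl.get_state()['joint_vel'].round(1))
delta(*cell(1,.20)); delta(*cell(1,.0965))"
```

```text
[ 3.4 -2.6  2.5  1.8  1.   2.7]
shift [0.0027 0.0068 0.1947] turn [ 0.0013  0.0005 -0.0035]
shift [0.0029 0.0063 0.4535] turn [ 0.0013  0.0005 -0.0035]
```

Emit:
{"method": "apply_moves", "body": {
  "increments": "0.002 0.006 0.04 0.001 0 -0.003 -1;0.002 0.006 0.08 0.001 0 -0.003 -1;0.002 0.006 0.12 0.001 0 -0.003 -1;0.002 0.006 0.17 0.001 0 -0.003 -1;0.002 0.006 0.22 0.001 0 -0.003 -1;0.002 0.006 0.27 0.001 0 -0.003 -1;0.002 0.006 0.32 0.001 0 -0.003 -1;0.002 0.006 0.36 0.001 0 -0.003 -1;0.002 0.006 0.39 0.001 0 -0.003 -1;0.002 0.006 0.41 0.001 0 -0.003 -1"
}}

```text
t: 17.47
ee_pos: [0.5297, -0.2222, 0.113]
tcp_rot: [[0.985, -0.175, -0.001], [-0.175, -0.985, 0.001], [-0.002, -0.001, -1.0]]
wrist_force: [0.6, -0.5, -2.8]
finger_gap: 0.462
grip_force: 36.6
```

```bash
python3 -c "
from h import *
ctrl.capture('top')
delta(*cell(1,.0965))"
```

```text
shift [0.0044 0.0133 0.0384] turn [-0.001   0.0017  0.0026]
```

Emit:
{"method": "apply_moves", "body": {
  "increments": "0.002 0.006 0.006 0 0 0.002 -1;0.004 0.012 0.012 0 0.001 0.002 -1;0.004 0.012 0.018 0 0.001 0.002 -1;0.004 0.012 0.023 0 0.001 0.002 -1;0.004 0.012 0.028 0 0.001 0.002 -1;0.004 0.012 0.032 0 0.001 0.002 -1;0.004 0.012 0.035 0 0.001 0.002 -1;0.004 0.012 0.037 0 0.001 0.002 -1;0.004 0.012 0.038 0 0.001 0.002 -1;0.004 0.012 0.038 0 0.001 0.002 -1"
}}

```text
t: 18.35
ee_pos: [0.5314, -0.2282, 0.0994]
tcp_rot: [[0.984, -0.178, 0.002], [-0.178, -0.984, -0.0], [0.002, -0.0, -1.0]]
wrist_force: [-0.0, 0.3, -1.4]
finger_gap: 0.455
grip_force: 36.6
```

Emit:
{"method": "apply_moves", "body": {
  "increments": "0 0 0.001 0 0 0 -1;0 0 0.002 0 0 0 -1;0 0 0.003 0 0 0 -1;0 0 0.004 0 0 0 -1;0 0 0.005 0 0 0 -1;0 0 0.006 0 0 0 -1;0 0 0.006 0 0 0 -1;0 0 0.006 0 0 0 -1;0 0 0.006 0 0 0 -1;0 0 0.006 0 0 0 -1"
}}

```text
t: 19.18
ee_pos: [0.5315, -0.2282, 0.0971]
tcp_rot: [[0.984, -0.178, 0.002], [-0.178, -0.984, -0.0], [0.002, -0.0, -1.0]]
wrist_force: [0.8, 0.1, -1.0]
finger_gap: 0.458
grip_force: 36.6
```

Emit:
{"method": "apply_moves", "body": {
  "increments": "0 0 0.001 0 0 0 -1;0 0 0.002 0 0 0 -1;0 0 0.003 0 0 0 -1;0 0 0.004 0 0 0 -1;0 0 0.005 0 0 0 -1;0 0 0.006 0 0 0 -1;0 0 0.007 0 0 0 -1;0 0 0.007 0 0 0 -1;0 0 0.007 0 0 0 -1;0 0 0.007 0 0 0 -1"
}}

```text
t: 20.02
ee_pos: [0.5327, -0.2285, 0.0963]
tcp_rot: [[0.984, -0.178, 0.005], [-0.178, -0.984, -0.001], [0.005, 0.0, -1.0]]
wrist_force: [-1.2, 2.7, 10.3]
finger_gap: 0.461
grip_force: 37.7
```

Contact again at 10 N. I'll release narrowly, rise, and step back.

Emit:
{"method": "apply_moves", "body": {
  "increments": "0 0 -0.002 0 0 0 -0.05;0 0 -0.002 0 0 0 0.05;0 0 -0.002 0 0 0 0.2;0 0 -0.002 0 0 0 0.25;0 0 -0.002 0 0 0 0.25;0 0 -0.002 0 0 0 0.25;0 0 -0.03 0 0 0 0.25;0 0 -0.07 0 0 0 0.25;0 0 -0.14 0 0 0 0.25;0 0 -0.22 0 0 0 0.25"
}}

```text
t: 20.85
ee_pos: [0.5298, -0.2275, 0.1817]
tcp_rot: [[0.984, -0.178, -0.001], [-0.178, -0.984, 0.002], [-0.002, -0.002, -1.0]]
wrist_force: [0.9, -0.2, -0.7]
finger_gap: 0.625
grip_force: 0.0
```

Emit:
{"method": "apply_moves", "body": {
  "increments": "0 0 -0.08 0 0 0 0.25;0 0 -0.16 0 0 0 0.25;-0.05 0 -0.25 0 0 0 0.25;-0.1 0 -0.3 0 0 0 0.25;-0.15 0 -0.3 0 0 0 0.25;-0.2 0 -0.3 0 0 0 0.25;-0.25 0 -0.3 0 0 0 0.25;-0.25 0 -0.3 0 0 0 0.25;-0.25 0 -0.3 0 0 0 0.25;-0.25 0 -0.3 0 0 0 0.25"
}}

```text
t: 21.68
ee_pos: [0.4329, -0.2105, 0.3026]
tcp_rot: [[0.984, -0.179, 0.003], [-0.179, -0.984, -0.001], [0.003, 0.0, -1.0]]
wrist_force: [0.3, -0.5, -0.1]
finger_gap: 0.621
grip_force: 0.0
```

```bash
python3 - <<'E'
from h import *
a=ctrl.capture("wrist");b=ctrl.capture("side");s=ctrl.get_state();print(s["t"],s["ee_pos"])
o=np.zeros((400,800,3),np.uint8);o[:360,:480]=cv2.resize(a,(480,360));o[:400,480:]=cv2.resize(b[130:290,180:308+0],(320,400))
cv2.imwrite("pics/end.png",o[:,:,::-1])
cv2.imwrite("pics/endside.png",b[:,:,::-1])
E
```

```text
21.7833 [ 0.43303094 -0.21044306  0.30208376]
```

View pics/end.png

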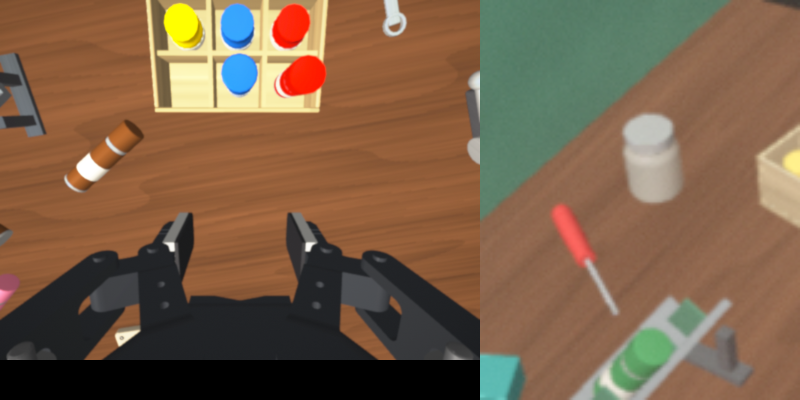

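In the wrist view, blue stands in near1 and red in near0. Red's cap is at (308,75), which perspective should explain; I'll check that with numbers before handing in.

```bash
python3 - <<'E'
from h import *
s=ctrl.get_state();im=ctrl.capture("wrist");print(s["joint_vel"].round(1))
c=ctrl.get_calibration("wrist");T=np.eye(4);T[:3,:3]=s["tcp_rot"];T[:3,3]=s["ee_pos"];M=np.linalg.inv(T@c["mount"])
def px(w):
    q=M@np.r_[w,1];return np.round((c["fx"]*q[0]/-q[2]+c["cx"],c["cy"]+c["fy"]*q[1]/q[2]),1)
for i in (0,1):
    p=cell(i,0)[0]; print(i,"bottom",px(p+[0,0,.006]),"top",px(p+[0,0,.146]))
o=cv2.resize(im[0:170,180:460],None,fx=2.8,fy=2.8,interpolation=2);cv2.imwrite("pics/end2.png",o[:,:,::-1])
E
```

```text
[ 0.1  0.4 -0.  -0.1  0.1  0. ]
0 bottom [379.6 114.6] top [408.5 101. ]
1 bottom [318.6 114.6] top [318.2 101. ]
```

View pics/end2.png

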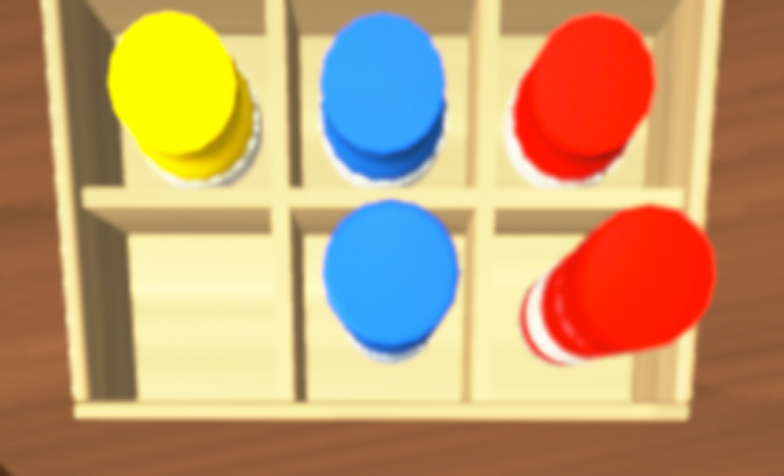

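Red's cap centre is at (411,99) and an upright can would be at (408.5,101), so both cans stand upright in the right cells.

```bash
python3 -c "
from plant import ctrl
print(ctrl.hand_in())"
```

```text
the job is handed in; nothing more can be done
None
```

The red can stands upright in near0 beside the red jar and the blue can in near1 beside the blue jar, both set down gently; the job was handed in at about 22 s.

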